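Load a wing rib in the drilling jig and lock the cam

TASK

Load the flanged aluminium wing rib in the plywood drilling jig: with the fingertips push it back flat against the long fence and along until its end is up against the steel stop block, then swing the cam lever all the way round to lock it there. Only push things, the rib stays flat on the board and is never picked up, and leave the cup of rivets and the tools lying around the jig where they are.

Things in the scene. Friction and masses are not known exactly. Their poses are not given: they have to be found in the camera images.
- rib: Loose wing rib of bare aluminium sheet, 0.15-0.31 kg: a shallow pan 210 mm long (its y), 62 wide (its x), 26 high. Flat web below with three round holes; 2.5 mm flanges turned up on all sides (long ones over the middle 194 mm, end ones over the middle 46 mm). Ends alike. Starts short of the cam (to -y), askew, up to 55 mm off the fence. Origin: centre of underside.
- jig: Jig fixed to the bench, place and yaw vary; x away from the robot, y along the fence. Origin on the bench. In its frame, mm: plywood board x -160 to 120, y -290 to 260, top at z 18. Fence: aluminium angle, upright face at x 70 looking to -x, y -280 to 220, 38 high above the board. Stop: dark steel block, face at y 200 looking to -y, 26 thick, x 3 to 69, 36 high with its bolts.
- jig_corner (a point): Point on the board's top where the fence face and the stop face meet; axes as the jig's. The rib is home when its origin is 31 mm to -x and 105 mm to -y of this point and its y axis lies along the fence.
- cam_pivot (a point): On the upright axis of the cam lever, top of its bar, 31 mm above the board; at x -19.5, y 90 mm in the jig's frame. Under the bar a steel disc 40 mm across, 8 mm off-centre, 2-22 mm above the board, bears on the rib's near long flange when the lever is locked. Open, it leaves 7-9 mm beside a rib lying against the fence.
- cam_lever (a joint): Lever angle, rad, counterclockwise from above: starts open at 0-0.25, locked at its hard stop 1.6. The lever points from the pivot at 130 deg + this angle from the jig's +x towards +y: open, towards robot and stop end; locked, towards robot and away from the stop. Stiff: 1.5 N at 80 mm turns it, a few N more over the last 0.3 rad, when the cam bears on the rib. Stays where left.
- lever_knob (a point): Centre of the lever's black ball knob (28 mm across), 95 mm from the pivot axis, 48 mm above the board. From pivot to knob the lever is a flat steel bar 14 mm wide, 22-30 mm above the board, free below down to the board.
- rivet_cup: Bystander: small steel cup of rivets, 52 mm across, 34 high, near edge of the jig board. Origin under its centre.
- deburring_tool: Bystander: deburring tool lying near the near edge of the jig board, wooden handle 85 x 20 x 20 mm with a steel shank, 133 long in all (its x axis). Origin: underside, 62 mm from the handle's end.
- rivet_gun: Bystander: pneumatic rivet gun lying on the bench at the left, about 170 x 150 x 40 mm. Origin: underside of its barrel.
- hammer: Bystander: hammer, about 250 mm long, lying on the bench at the robot's right. Origin: underside.

How it is judged:
On the way, in this order (a step that is already met when the one before it is completed fails the run):
1. the rib lies against the fence and the stop while the lever is still open (x of rib in the frame of jig_corner between -0.034 and -0.027 m and y of rib in the frame of jig_corner between -0.108 and -0.101 m and angle between the y axis of rib and the y axis of jig_corner, either way round below 0.025 rad and value of joint cam_lever below 0.9 rad), for 0.2 s.
2. the cam lever is swung to its end (value of joint cam_lever above 1.48 rad), for 0.2 s.
At the end, for the whole second after the job is handed in: Rib flat on the board and at rest, within 2 mm of the fence and 0.015 rad of parallel with it, its end within 3 mm of the stop; lever within 0.12 rad of its end stop. Before the lever passed 0.9 rad the rib was home to 3 mm and 0.025 rad for 0.2 s (x of rib in the frame of jig_corner between -0.033 and -0.027 m and y of rib in the frame of jig_corner between -0.108 and -0.101 m and angle between the y axis of rib and the y axis of jig_corner, either way round below 0.015 rad and value of joint cam_lever above 1.48 rad and z of rib in the frame of jig_corner below 0.003 m and angle between rib's own z axis and vertical below 0.05 rad and linear speed of rib below 0.01 m/s); the robot touches nothing.
It fails at once if the rib is lifted or tipped (z of rib in the frame of jig_corner above 0.01 m or angle between rib's own z axis and vertical above 0.15 rad).
It fails at once if a bystander is moved more than 15 mm (distance of any of rivet_cup, deburring_tool, rivet_gun, hammer from where it was at the start of the episode above 0.015 m).
It also fails if it takes over 64 s, if anything falls off the work surface, if the arm or the gripper's body presses on something with over 40 N, if the wrist force passes 120 N, or if a joint passes its speed limit or range.

ROBOT

A 7-joint arm with a two-finger parallel gripper is mounted at the origin on the work surface. World frame = base frame: x ahead of the robot, y to its left, z up, the work surface at z = 0. Lengths are in m, angles in rad, forces in N, time in s.
With the tool pointing down it reaches from about 0.425 to 0.925 m from the base axis. Payload 6.8 kg.
Tool frame: the origin (TCP) lies midway between the tips of the shut fingers; the grasp point (between the pads) lies 19 mm behind it; z points along the fingers, y is the line along which they close (so a half turn about z gives the same grasp; the last joint's range is limited). The gripper opens to 85 mm and grips with 20 to 120 N. Pads are 22 mm wide; open, the fingers measure 114 mm over their backs; the gripper's body (76 mm by 85 mm) begins 54 mm behind the grasp point. The pads swing forward as they close: fully open they stand 13 mm farther back than shut.
Start: joints at [1.196, 0.477, 0.022, 1.555, -0.011, 1.109, -0.083], TCP at [0.178, -0.651, 0.204] pointing down, gripper open.
Joint ranges: [-2.96, 2.96], [-0.34, 2.1], [-1.41, 1.46], [0.24, 2.44], [-1.37, 4.51], [0.17, 1.92], [-2.96, 2.96]. Speed limits (rad/s): [2.39, 2.39, 3.14, 3.14, 3.14, 3.14, 3.14].

INTERFACE

Orientations are given as a 3x3 rotation matrix whose columns are the frame's x, y, z axes.
In Python, from station import env gives the robot as it stands.
- The arm moves only by the tool step_arm, never from a script. Its argument "motion" is a list of rows, each a list of 6 numbers: the shift along the tool's x, y, z in mm, then the turn, a rotation vector about the tool's x, y, z in rad. A call has 1 to 10 rows; each row is the pose to reach, as a shift and turn from the pose commanded when the call began, along the tool's axes at that moment; what a row does not reach only later rows make up. A row lasts 1/12 s, in which the tool goes at most 41.7 mm and 7.16 degrees, less where a joint would pass 70% of its speed; a pose out of reach is approached as far as the arm can. A call with a gripper value outside its range is refused whole. "grip" is the finger opening in mm, from 0 to 85.4, set as the call begins (left out, the last holds). The fingers move at their own pace and stop on an object; "force" is the grip in N (left out, the last holds). Time passes only in rows, so rows that repeat a pose let the fingers close. It gives the time, the measured TCP pose, the force, the opening and the grip force at its end, in the units of the state.
- env.observe(): the state, without advancing time (a new reading comes with each control period).
- env.camera(name): name is "scene" or "top" or "wrist"; returns the picture (420x560x3 uint8, red, green, blue); there is no depth.
- env.camera_model(name): a dict with "fx", "fy", "cx", "cy" (pixels), "rvec" (rotation vector, rad) and "tvec" (3), from world to camera coordinates, as OpenCV has them; the wrist camera has in their place "hand_eye" (4x4, takes a point from camera to tool coordinates, whose origin is the TCP and whose axes are the flange's). Camera axes: x right, y down, z forward; pixel columns grow to the right and rows downward; lengths in m; the calibration is good to about 2 mm. The wrist camera is an equidistant fisheye: a pixel r from the principal point sees the ray r / f radians off the axis. A picture is of the moment at which its call begins: read the wrist's pose just before it. camera_model takes no time and is no camera call.
- env.hand_in(): hands the job in; it is judged then, once.
The state is a dict: "t": time; "q": joint angles; "joint_velocities": joint speeds; "tau": joint torques, N m; "tcp_pos": TCP position; "eef_rot": TCP orientation; "contact_force": force on the tool from outside, world axes, zero at the start; "torque": the same for the moment, N m; "gripper_width": finger opening in m; "grip_force": force on a finger pad.
Only numpy, scipy, OpenCV 4.12 (cv2) and the standard library are available. Lean on these libraries where they do the work, as an engineer would, in place of code of your own. Each camera call takes 0.05 s, during which the arm holds its last target. There are 200 camera calls.

## Working session

There is one attempt and no reset: what is moved stays moved. The work goes in short steps, Python scripts to look and compute and a tool call to move; the robot and the scene stay as the last step left them, time stands still between calls to the robot, and variables do not carry over. Pictures are saved under pics/ and viewed, at most 10 in all, crops included, and the job is handed in when it is done.

Besides the shell and the picture viewer there is one more tool, called after ">>>" as name([rows], argument=value, ...), one row to a line, values as JSON. step_arm: Moves the arm, as the interface text tells. Its arguments: {"type":"object","properties":{"motion":{"type":"array","items":{"type":"array","items":{"type":"number"}}},"grip":{"type":"number"},"force":{"type":"number"}},"required":["motion"]}

```bash
ls; mkdir -p pics; python3 - <<'E'
from station import env
import cv2
s=env.observe(); print(s['t'],s['tcp_pos'],s['eef_rot'])
for n in('top','scene'):
    cv2.imwrite(f'pics/{n}0.png',env.camera(n)[:,:,::-1]); print(env.camera_model(n))
E
```

```text
pics
0.0 [ 0.17776825 -0.65049639  0.20345383] [[ 9.64617170e-01  2.63653882e-01 -5.87610005e-04]
 [ 2.63654513e-01 -9.64615639e-01  1.72222331e-03]
 [-1.12746939e-04 -1.81621220e-03 -9.99998344e-01]]
{'fx': 510.1662587711237, 'fy': 510.1662587711237, 'cx': 275.057381874445, 'cy': 206.2249813943539, 'rvec': array([ 2.12837079, -2.15407666,  0.18225105]), 'tvec': array([0.0684204 , 0.53506481, 1.31537423])}
{'fx': 506.8721803083451, 'fy': 506.8721803083451, 'cx': 279.02705605675527, 'cy': 206.69003340877197, 'rvec': array([ 2.31347611,  0.64117546, -0.24923208]), 'tvec': array([-0.47905295, -0.09662642,  1.73021679])}
```

View pics/top0.png

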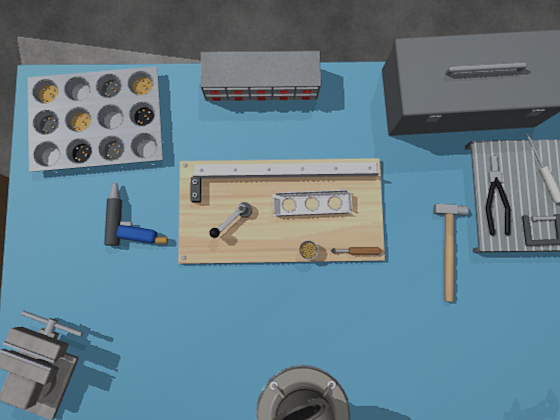

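View pics/scene0.png

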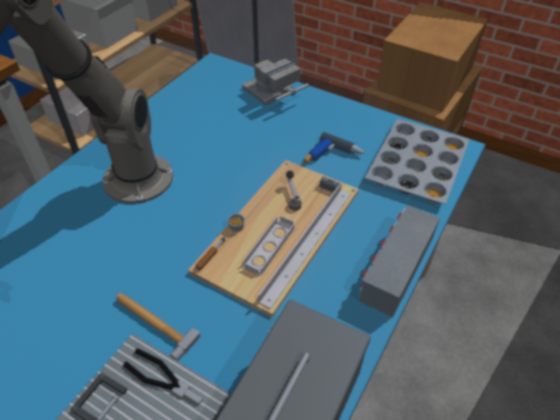

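The top view shows the board around (180-385, 160-263), with the stop at (195,189), the cam pivot at (246,210) and the knob at (214,233). The rib is centred at (313,204), the cup at (308,250) and the deburring tool at (357,251). The scene view agrees with this.

```bash
cat > h.py <<'E'
import numpy as np, cv2
from station import env
def cam(n):
    m=env.camera_model(n); R,_=cv2.Rodrigues(m['rvec']); return m,R,m['tvec']
def cast(n,uv,z):
    m,R,t=cam(n); uv=np.atleast_2d(uv).astype(float)
    d=np.c_[(uv[:,0]-m['cx'])/m['fx'],(uv[:,1]-m['cy'])/m['fy'],np.ones(len(uv))]@R
    c=-R.T@t; return c+d*((z-c[2])/d[:,2])[:,None]
def proj(n,P):
    m,R,t=cam(n); p=np.atleast_2d(P)@R.T+t
    return np.c_[m['fx']*p[:,0]/p[:,2]+m['cx'],m['fy']*p[:,1]/p[:,2]+m['cy']]
def wcast(uv,z,T,Rt):  # wrist fisheye -> plane z
    m=env.camera_model('wrist'); uv=np.atleast_2d(uv).astype(float)
    x=(uv-[m['cx'],m['cy']])/[m['fx'],m['fy']]; th=np.linalg.norm(x,axis=1,keepdims=True)
    d=np.c_[x/np.maximum(th,1e-9)*np.sin(th),np.cos(th)]
    H=m['hand_eye']; d=d@H[:3,:3].T@Rt.T; c=Rt@H[:3,3]+T
    return c+d*((z-c[2])/d[:,2])[:,None]
E
python3 - <<'E'
from h import *
im=cv2.imread('pics/top0.png'); hsv=cv2.cvtColor(im,cv2.COLOR_BGR2HSV)
big=cv2.resize(im[150:275,170:400],None,fx=3.4,fy=3.4,interpolation=cv2.INTER_CUBIC); cv2.imwrite('pics/crop0.png',big)
nb=((hsv[...,0]<85)|(hsv[...,0]>125)|(hsv[...,1]<90)).astype(np.uint8)*255
roi=np.zeros_like(nb); roi[152:272,172:395]=nb[152:272,172:395]
roi=cv2.morphologyEx(roi,cv2.MORPH_OPEN,np.ones((5,5)))
c=max(cv2.findContours(roi,0,2)[0],key=cv2.contourArea)
r=cv2.minAreaRect(c); b=cv2.boxPoints(r); W=cast('top',b,0.018); print(b,W)
print([np.linalg.norm(W[i]-W[(i+1)%4]) for i in range(4)])
print('c',W.mean(0), -cam('top')[1].T@cam('top')[2])
E
```

```text
[[176.55002 160.04861]
 [382.7767  157.14401]
 [384.23386 260.60236]
 [178.00717 263.50696]] [[ 0.67157744  0.33088165  0.018     ]
 [ 0.67375888 -0.23726652  0.018     ]
 [ 0.38949097 -0.22791618  0.018     ]
 [ 0.38850346  0.32181912  0.018     ]]
[np.float64(0.568152357092645), np.float64(0.2844216425027023), np.float64(0.5497361950256952), np.float64(0.28321900533376515)]
c [0.53083269 0.04687952 0.018     ] [0.31779571 0.07490291 1.38368367]
```

View pics/crop0.png

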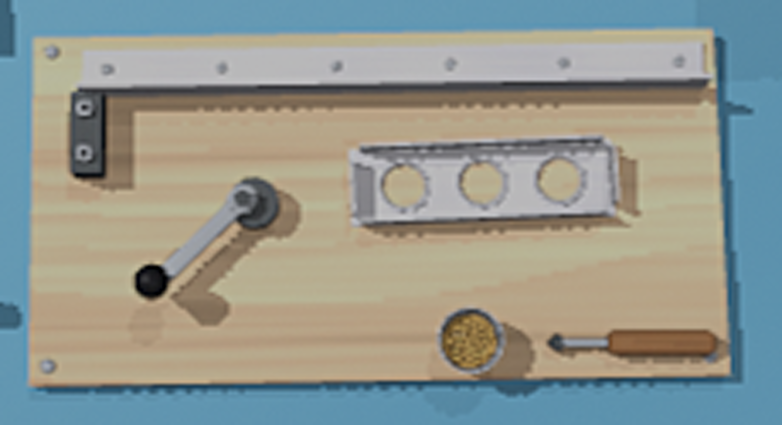

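```bash
cat > m.py <<'E'
from h import *
from scipy.optimize import least_squares
f=lambda *p: np.array(p)/3.4+[170,150]-0.35
B=cast('top',f((35,38),(713,30),(731,375),(30,385)),.018)[:,:2]
J=np.array([[120,260],[120,-290],[-160,-290],[-160,260]])/1e3
F=cast('top',f((72,92),(708,80)),.018+.038)[:,:2]
rot=lambda a:np.array([[np.cos(a),-np.sin(a)],[np.sin(a),np.cos(a)]])
s=least_squares(lambda p:(J@rot(p[2]).T+p[:2]-B).ravel(),[.53,.05,0]); p=s.x
if __name__=='__main__':
    print(p,s.fun.reshape(-1,2)*1e3)
    toJ=lambda P:(P[:,:2]-p[:2])@rot(p[2])*1e3
    print('pivot',toJ(cast('top',f((243,197)),.049)),'knob',toJ(cast('top',f((151,281)),.066)))
    print('fence top edge',toJ(cast('top',f((110,83),(400,79),(700,76)),.056)))
    print('stop',toJ(cast('top',f((104,93),(104,175)),.048)))
    h=cast('top',f((405,185),(483,183),(561,181)),.018); print('holes',toJ(h),h)
    print('cup',toJ(cast('top',f((471,340)),.052)),'deb',toJ(cast('top',f((550,342),(715,343)),.03)))
E
python3 m.py; python3 -c "
from station import env
print(env.camera_model('wrist'))"
```

```text
[0.55014789 0.06139193 0.00225402] [[ 0.28216471  0.13350633]
 [ 0.71523113 -0.69815938]
 [-0.42538098  0.1437889 ]
 [-0.57201485  0.42086415]]
pivot [[-17.71504217  90.61144484]] knob [[-84.36887104 160.03025268]]
fence top edge [[  72.94498433  193.86907804]
 [  73.17088929  -33.20065527]
 [  72.49042134 -268.86055192]]
stop [[ 66.79228106 199.60175696]
 [  1.31888865 199.0349645 ]]
holes [[  -4.79302298  -36.92235892]
 [  -4.02138967  -99.27330763]
 [  -3.2489324  -161.69083558]] [[ 0.54543811  0.02445886  0.018     ]
 [ 0.54635028 -0.03789019  0.018     ]
 [ 0.54726342 -0.10030582  0.018     ]]
cup [[-131.75398976  -84.00829958]] deb [[-132.53345761 -147.26685168]
 [-135.15749369 -276.18859766]]
{'fx': 325.19226210127806, 'fy': 325.19226210127806, 'cx': 284.4376605703529, 'cy': 204.8807443231759, 'hand_eye': array([[-6.59068314e-04, -9.49466854e-01, -3.13866626e-01,
         8.10041463e-02],
       [ 9.99999217e-01, -9.59657105e-04,  8.03190888e-04,
         3.02717440e-04],
       [-1.06380746e-03, -3.13865851e-01,  9.49466743e-01,
        -1.70368289e-01],
       [ 0.00000000e+00,  0.00000000e+00,  0.00000000e+00,
         1.00000000e+00]])}
```

The jig fit closes to under 1 mm: jig at (0.550, 0.061), yaw 0.002. Lever is at about 0.07 rad. The rib centre is at jig (-4, -99), nearly parallel to the fence. Plan: lower the open fingertips inside the pan, push its far flange onto the fence, then push its front flange along to the stop. After that, shut the fingers and sweep the lever bar.

>>> step_arm([
  [259,-247,0,0,0,0.265],
  [259,-247,0,0,0,0.265],
  [259,-247,0,0,0,0.265],
  [259,-247,0,0,0,0.265],
  [259,-247,0,0,0,0.265],
  [259,-247,0,0,0,0.265],
  [259,-247,0,0,0,0.265],
  [259,-247,0,0,0,0.265],
  [259,-247,0,0,0,0.265],
  [259,-247,0,0,0,0.265],
], grip=85)

```text
t: 0.93
tcp_pos: [0.3662, -0.3387, 0.2043]
eef_rot: [[1.0, 0.011, 0.001], [0.011, -1.0, 0.002], [0.001, -0.002, -1.0]]
contact_force: [-0.1, -0.1, 0.0]
gripper_width: 0.085
grip_force: 0.0
```

>>> step_arm([
  [183,-299,0,0,0,0.008],
  [183,-299,0,0,0,0.008],
  [183,-299,0,0,0,0.008],
  [183,-299,0,0,0,0.008],
  [183,-299,0,0,0,0.008],
  [183,-299,0,0,0,0.008],
  [183,-299,0,0,0,0.008],
  [183,-299,0,0,0,0.008],
  [183,-299,0,0,0,0.008],
  [183,-299,0,0,0,0.008],
])

```text
t: 1.77
tcp_pos: [0.5471, -0.0399, 0.2042]
eef_rot: [[1.0, 0.001, 0.001], [0.001, -1.0, 0.003], [0.001, -0.003, -1.0]]
contact_force: [0.2, -0.7, 0.8]
gripper_width: 0.0849
grip_force: 0.0
```

```bash
python3 - <<'E'
from h import *
s=env.observe(); im=env.camera('wrist')[:,:,::-1]; cv2.imwrite('pics/w1.png',im); print(s['t'],s['tcp_pos'],s['eef_rot'])
E
```

```text
1.7667 [ 0.54706626 -0.03993811  0.20418826] [[ 9.99998949e-01  1.18325028e-03  8.38092929e-04]
 [ 1.18110701e-03 -9.99996043e-01  2.55321863e-03]
 [ 8.41110709e-04 -2.55222607e-03 -9.99996389e-01]]
```

View pics/w1.png

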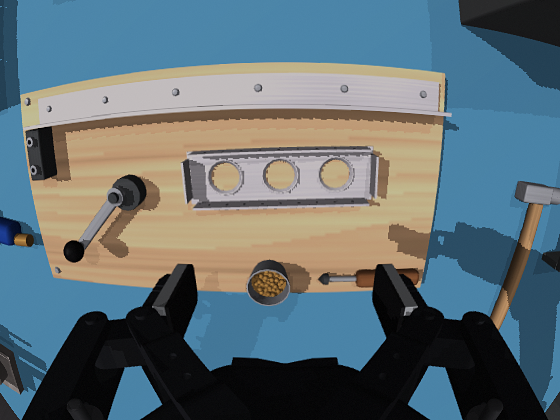

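The wrist view shows the rib with its holes at (226,177), (281,175) and (336,173), and the fence above it. The lever, cup and deburring tool are clear of the rib. I'll check the hole positions before descending.

```bash
python3 - <<'E'
from h import *
import m
s=env.observe()
W=lambda uv,z:wcast(uv,z,s['tcp_pos'],s['eef_rot'])
P=W([(226,177),(281,175),(336,173)],.019); print(P,(P[:,:2]-m.p[:2])@m.rot(m.p[2])*1e3)
P=W([(60,126),(258,110),(440,114)],.056); print((P[:,:2]-m.p[:2])@m.rot(m.p[2])*1e3)
P=W([(116,198)],.049); print((P[:,:2]-m.p[:2])@m.rot(m.p[2])*1e3)
E
```

```text
[[ 0.5428541   0.02272135  0.019     ]
 [ 0.54463761 -0.03967829  0.019     ]
 [ 0.54707276 -0.10166031  0.019     ]] [[  -7.38093634  -38.65403361]
 [  -5.73807904 -101.05754034]
 [  -3.44264405 -163.04488698]]
[[  68.21633101  153.1826743 ]
 [  68.0340266   -79.70100612]
 [  70.30626143 -267.61117566]]
[[-21.76551583  88.95086096]]
```

>>> step_arm([
  [-2,-1,40,0,0,0],
  [-2,-1,80,0,0,0],
  [-2,-1,120,0,0,0],
  [-2,-1,145,0,0,0],
  [-2,-1,160,0,0,0],
  [-2,-1,170,0,0,0],
  [-2,-1,178,0,0,0],
  [-2,-1,183,0,0,0],
  [-2,-1,188,0,0,0],
  [-2,-1,189,0,0,0],
])

```text
t: 2.65
tcp_pos: [0.5434, -0.0446, 0.0155]
eef_rot: [[1.0, -0.007, 0.001], [-0.007, -1.0, -0.0], [0.001, 0.0, -1.0]]
contact_force: [-0.5, -0.5, 0.5]
gripper_width: 0.0849
grip_force: 0.0
```

>>> step_arm([
  [6,0,0,0,0,0],
  [12,0,0,0,0,0],
  [18,0,0,0,0,0],
  [24,0,0,0,0,0],
  [30,0,0,0,0,0],
  [36,0,0,0,0,0],
  [42,0,0,0,0,0],
  [48,0,0,0,0,0],
  [52,0,0,0,0,0],
  [55,0,0,0,0,0],
])

```text
t: 3.48
tcp_pos: [0.5988, -0.0446, 0.0154]
eef_rot: [[1.0, -0.006, 0.0], [-0.006, -1.0, 0.0], [0.0, -0.0, -1.0]]
contact_force: [-0.3, -0.2, -0.3]
gripper_width: 0.0853
grip_force: 0.0
```

>>> step_arm([
  [2,0,0,0,0,-0.008],
  [4,0,0,0,0,-0.008],
  [6,0,0,0,0,-0.008],
  [8,0,0,0,0,-0.008],
  [10,0,0,0,0,-0.008],
])

```text
t: 3.9
tcp_pos: [0.6082, -0.0447, 0.0154]
eef_rot: [[1.0, 0.002, -0.0], [0.002, -1.0, -0.0], [-0.0, 0.0, -1.0]]
contact_force: [0.2, 0.2, 0.1]
gripper_width: 0.0847
grip_force: 0.0
```

>>> step_arm([
  [2,0,0,0,0,0],
  [4,0,0,0,0,0],
  [6,0,0,0,0,0],
])

```text
t: 4.15
tcp_pos: [0.6126, -0.0447, 0.0151]
eef_rot: [[1.0, 0.002, -0.004], [0.002, -1.0, -0.0], [-0.004, 0.0, -1.0]]
contact_force: [-8.4, 0.8, 8.2]
gripper_width: 0.0851
grip_force: 5.6
```

```bash
python3 - <<'E'
from h import *
s=env.observe(); print(s['tcp_pos'],s['contact_force'])
a=env.camera('wrist')[:,:,::-1]; b=cv2.resize(env.camera('top')[150:275,170:400,::-1],(560,304),interpolation=cv2.INTER_CUBIC)
cv2.imwrite('pics/w2.png',np.vstack([a[:290],b]))
E
```

```text
[ 0.61260069 -0.04471147  0.01510854] [-8.37577643  0.84192941  8.19685623]
```

View pics/w2.png

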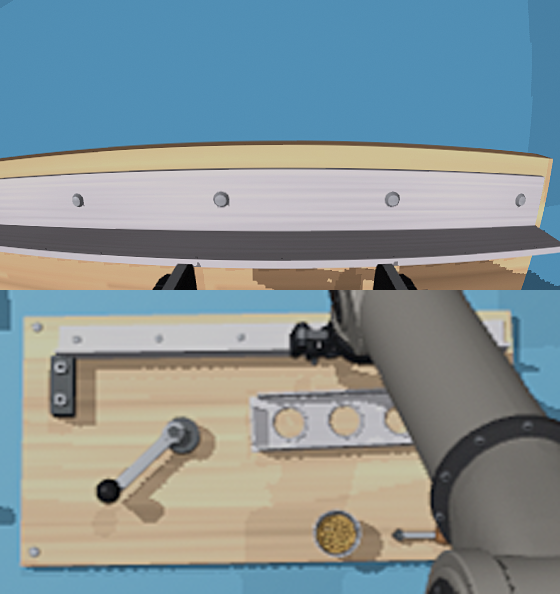

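The picture shows the rib still where it was, at (345,420) in the lower half, with the fingers up at the fence. The fingers passed over the rib, so the open tips must stand higher than I assumed. I'll measure the tip height in tool coordinates from the wrist view.

```bash
python3 - <<'E'
from h import *
s=env.observe(); print(s['t'],s['tcp_pos'],s['q'])
m=env.camera_model('wrist'); H=m['hand_eye']
for uv in [(193,265),(378,265),(161,285),(409,285)]:
    x=(np.array(uv)-[m['cx'],m['cy']])/m['fx']; th=np.linalg.norm(x)
    d=H[:3,:3]@np.r_[x/th*np.sin(th),np.cos(th)]; c=H[:3,3]
    for y in(.0425,.057):
        k=(np.sign(d[1])*y-c[1])/d[1]; print(uv,y,(c+k*d)*1e3)
E
```

```text
4.25 [ 0.6124424  -0.04469407  0.01516994] [ 0.15312027  0.62030245 -0.24483005  1.82444272  0.21408017  0.72640711
 -1.77808349]
(193, 265) 0.0425 [  8.4608238  -42.5        -40.12301092]
(193, 265) 0.057 [-16.17919943 -57.           4.0747805 ]
(378, 265) 0.0425 [ 11.09651579  42.5        -45.09615931]
(378, 265) 0.057 [-12.90732076  57.          -2.1237021 ]
(161, 285) 0.0425 [ 21.84628412 -42.5        -79.44654955]
(161, 285) 0.057 [  1.74850211 -57.         -48.59286387]
(409, 285) 0.0425 [ 23.1011322   42.5        -81.58047303]
(409, 285) 0.057 [  3.21525684  57.         -51.12328352]
```

```bash
python3 - <<'E'
from h import *
b=cv2.resize(env.camera('scene')[130:310,170:410,::-1],(800,600),interpolation=cv2.INTER_CUBIC)
cv2.imwrite('pics/s2.png',b)
E
```

```text
(no output)
```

View pics/s2.png

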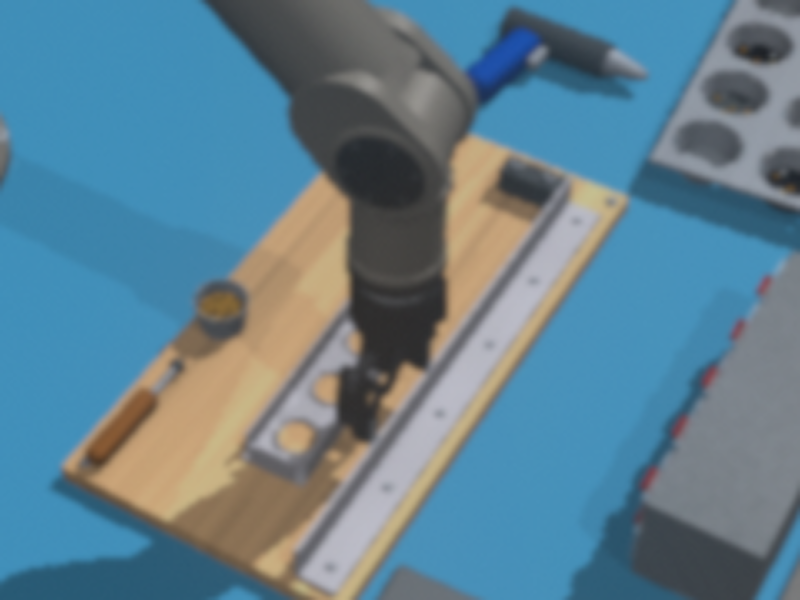

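```bash
python3 - <<'E'
from h import *
for uv in [(170+368/3.333,130+438/3.333),(170+345/3.333,130+425/3.333)]:
    for z in (.02,.03,.045,.056,.07): print(z,cast('scene',uv,z))
rib=cast('scene',[(170+295/3.333,130+438/3.333),(170+330/3.333,130+388/3.333)],.019); print(rib)
c=-cam('scene')[1].T@cam('scene')[2]; print(c)
E
```

```text
0.02 [[ 0.60296751 -0.06708816  0.02      ]]
0.03 [[ 0.60679207 -0.07362253  0.03      ]]
0.045 [[ 0.6125289  -0.08342409  0.045     ]]
0.056 [[ 0.61673592 -0.09061191  0.056     ]]
0.07 [[ 0.62209029 -0.09976003  0.07      ]]
0.02 [[ 0.57852309 -0.06529006  0.02      ]]
0.03 [[ 0.58255569 -0.07183974  0.03      ]]
0.045 [[ 0.58860458 -0.08166425  0.045     ]]
0.056 [[ 0.59304044 -0.0888689   0.056     ]]
0.07 [[ 0.59868607 -0.09803845  0.07      ]]
[[ 0.54831239 -0.09912448  0.019     ]
 [ 0.5451785  -0.0361945   0.019     ]]
[ 1.05235175 -0.83487514  1.194997  ]
```

Both views put the open tips about 40 mm behind the TCP, so they cleared the rib and met the fence top. The rib has not moved. I'll back off, shut the fingers and re-check the tips.

>>> step_arm([
  [-4,0,-15,0,0,0],
  [-10,0,-40,0,0,0],
  [-30,0,-70,0,0,0],
  [-60,0,-80,0,0,0],
  [-68,0,-80,0,0,0],
  [-68,0,-80,0,0,0],
  [-68,0,-80,0,0,0],
  [-68,0,-80,0,0,0],
], grip=0, force=60)

```text
t: 4.97
tcp_pos: [0.547, -0.0447, 0.0949]
eef_rot: [[1.0, 0.002, 0.0], [0.002, -1.0, 0.0], [0.0, -0.0, -1.0]]
contact_force: [0.1, 0.2, 0.2]
gripper_width: -0.0004
grip_force: 0.0
```

```bash
python3 - <<'E'
from h import *
s=env.observe(); print(s['tcp_pos'],s['contact_force'],s['gripper_width'])
a=env.camera('wrist')[:,:,::-1]; b=cv2.resize(env.camera('scene')[150:280,190:370,::-1],(560,404),interpolation=cv2.INTER_CUBIC)
cv2.imwrite('pics/w3.png',np.vstack([a[180:370],b]))
m=env.camera_model('wrist'); H=m['hand_eye']
# where should TCP appear
p=np.linalg.inv(H)@np.array([0,0,0,1]); th=np.arctan2(np.hypot(p[0],p[1]),p[2]); u=p[:2]/np.hypot(p[0],p[1])*th*m['fx']; print('tcp px',u+[m['cx'],m['cy']], proj('scene',s['tcp_pos']))
E
```

```text
[ 0.54701037 -0.04474545  0.09492352] [0.14018488 0.23838118 0.17949801] -0.00035305665627446156
tcp px [283.87005523 245.58423778] [[267.70111038 231.92125773]]
```

View pics/w3.png

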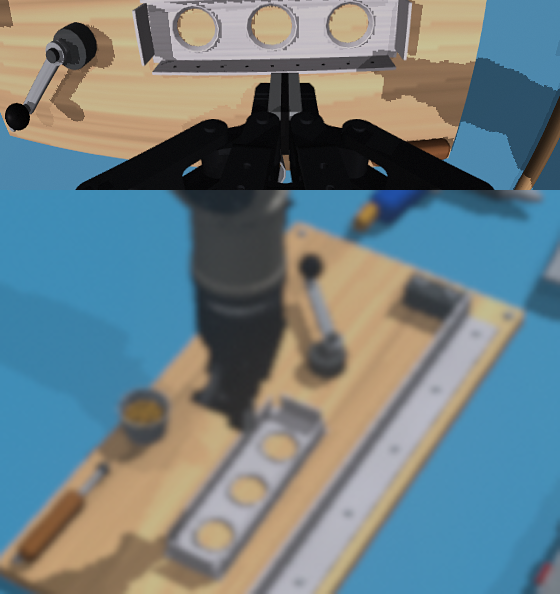

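Shut, the tip sits within about 10 mm of the predicted TCP pixel: (285,253) against (284,245). The rib's near flange lies just in front of it. I'll lower the shut fingers into the pan and feel for the web.

>>> step_arm([
  [-1,-6,15,0,0,0],
  [-1,-6,30,0,0,0],
  [-1,-6,45,0,0,0],
  [-1,-6,55,0,0,0],
  [-1,-6,62,0,0,0],
  [-1,-6,66,0,0,0],
  [-1,-6,67,0,0,0],
  [-1,-6,68,0,0,0],
])

```text
t: 5.73
tcp_pos: [0.5456, -0.0387, 0.0276]
eef_rot: [[1.0, 0.002, 0.0], [0.002, -1.0, 0.0], [0.0, -0.0, -1.0]]
contact_force: [-0.2, 0.3, 0.3]
gripper_width: 0.0001
grip_force: 0.0
```

>>> step_arm([
  [0,0,1,0,0,0],
  [0,0,2,0,0,0],
  [0,0,2,0,0,0],
])

```text
t: 5.98
tcp_pos: [0.5454, -0.0388, 0.0257]
eef_rot: [[1.0, 0.002, 0.001], [0.002, -1.0, -0.0], [0.001, 0.0, -1.0]]
contact_force: [-0.0, -0.8, 0.3]
gripper_width: 0.0001
grip_force: 0.0
```

>>> step_arm([
  [6,0,1,0,0,0],
  [12,0,2,0,0,0],
  [16,0,2,0,0,0],
  [19,0,2,0,0,0],
  [22,0,2,0,0,0],
  [25,0,2,0,0,0],
  [28,0,2,0,0,0],
  [31,0,2,0,0,0],
])

```text
t: 6.65
tcp_pos: [0.5764, -0.0387, 0.0234]
eef_rot: [[1.0, 0.002, -0.0], [0.002, -1.0, -0.0], [-0.0, 0.0, -1.0]]
contact_force: [-0.2, -0.4, 0.7]
gripper_width: 0.0003
grip_force: 0.0
```

```bash
cat > look.py <<'E'
from h import *
import m,sys
s=env.observe(); print(s['t'],s['tcp_pos'],s['contact_force'])
a=env.camera('wrist')[:,:,::-1]; b=cv2.resize(env.camera('top')[150:275,170:400,::-1],(560,304),interpolation=cv2.INTER_CUBIC)
cv2.imwrite(sys.argv[1],np.vstack([a[:290],b]))
E
python3 look.py pics/w4.png
```

```text
6.65 [ 0.5764024  -0.03872301  0.02338427] [-0.17629726 -0.36251136  0.68177397]
```

View pics/w4.png

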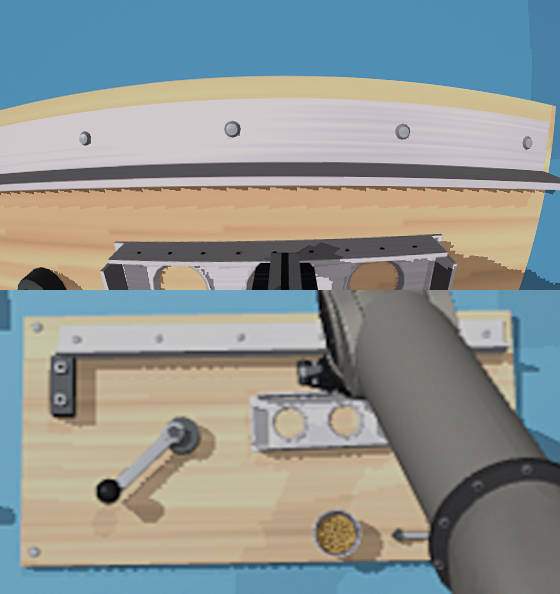

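The black fingertip at (285,252) overlaps the flange's top edge, so the shut tip is still above 44 mm. All sightings fit tips about 25-28 mm behind the reported TCP. I'll go back over the rib centre and feel for the real height.

>>> step_arm([
  [-10,0,0,0,0,0],
  [-22,0,0,0,0,0],
  [-31,0,0,0,0,0],
  [-31,0,6,0,0,0],
  [-31,0,12,0,0,0],
  [-31,0,16,0,0,0],
  [-31,0,20,0,0,0],
  [-31,0,22,0,0,0],
])

```text
t: 7.42
tcp_pos: [0.5452, -0.0387, 0.0005]
eef_rot: [[1.0, 0.002, -0.001], [0.002, -1.0, 0.0], [-0.001, -0.0, -1.0]]
contact_force: [0.3, -0.0, 0.5]
gripper_width: -0.0
grip_force: 0.0
```

>>> step_arm([
  [0,0,1,0,0,0],
  [0,0,2,0,0,0],
  [0,0,3,0,0,0],
  [0,0,3,0,0,0],
])

```text
t: 7.75
tcp_pos: [0.5452, -0.0388, -0.0017]
eef_rot: [[1.0, 0.002, -0.0], [0.002, -1.0, -0.0], [-0.0, 0.0, -1.0]]
contact_force: [-0.2, -0.4, 0.2]
gripper_width: 0.0
grip_force: 0.0
```

>>> step_arm([
  [8,0,0,0,0,0],
  [14,0,0,0,0,0],
  [19,0,0,0,0,0],
  [24,0,0,0,0,0],
  [29,0,0,0,0,0],
  [34,0,0,0,0,0],
  [39,0,0,0,0,0],
  [44,0,0,0,0,0],
  [48,0,0,0,0,0],
  [52,0,0,0,0,0],
])

```text
t: 8.58
tcp_pos: [0.5976, -0.0387, -0.0016]
eef_rot: [[1.0, 0.002, 0.0], [0.002, -1.0, -0.0], [0.0, 0.0, -1.0]]
contact_force: [-1.7, 0.0, 0.3]
gripper_width: 0.0002
grip_force: 0.8
```

```bash
cat > rib.py <<'E'
from h import *
import m
# visible holes of the rib in the top view -> jig mm ; also wrist
def holes(im,castf,amin,amax,roi):
    hsv=cv2.cvtColor(im,cv2.COLOR_RGB2HSV); wood=((hsv[...,1]>60)&(hsv[...,0]<30)&(hsv[...,2]>110)).astype(np.uint8)*255
    out=[]
    n,l,st,ce=cv2.connectedComponentsWithStats(wood,connectivity=4)
    for i in range(1,n):
        x,y,w,h,a=st[i]
        if amin<a<amax and .75<w/h<1.35 and a>.62*w*h:
            e=(x+(w-1)/2,y+(h-1)/2); P=castf(e)[:,:2]; j=((P-m.p[:2])@m.rot(m.p[2])*1e3)[0]
            if -60<j[0]<60 and -220<j[1]<200: out.append((np.round(e,1).tolist(),(w,h),np.round(j,1).tolist()))
    return out
s=env.observe(); print(round(s['t'],2),np.round(s['tcp_pos'],4),np.round(s['contact_force'],1))
print('top',holes(env.camera('top'),lambda e:cast('top',e,.019),60,250,0))
s=env.observe(); im=env.camera('wrist')
print('wrist',holes(im,lambda e:wcast(e,.019,s['tcp_pos'],s['eef_rot']),150,6000,0))
E
python3 rib.py
```

```text
8.58 [ 0.5976 -0.0387 -0.0016] [-1.7  0.   0.3]
top [([288.0, 191.5], (np.int32(11), np.int32(10)), [29.7, -35.5]), ([310.5, 191.5], (np.int32(12), np.int32(10)), [28.9, -96.8])]
wrist [([386.0, 286.0], (np.int32(55), np.int32(47)), [31.6, -157.5]), ([167.0, 289.5], (np.int32(53), np.int32(46)), [28.8, -33.2])]
```

The rib is now moving: its holes are at jig x ≈ 29.5, and home is 39. I'll push it on to the fence.

>>> step_arm([
  [3,0,0,0,0,0],
  [6,0,0,0,0,0],
  [8,0,0,0,0,0],
  [9,0,0,0,0,0],
  [10,0,0,0,0,0],
  [11,0,0,0,0,0],
  [12,0,0,0,0,0],
])

```text
t: 9.27
tcp_pos: [0.6074, -0.0387, -0.0018]
eef_rot: [[1.0, 0.002, -0.003], [0.002, -1.0, -0.0], [-0.003, 0.0, -1.0]]
contact_force: [-8.3, 0.2, 6.2]
gripper_width: 0.0004
grip_force: 4.1
```

```bash
python3 rib.py
```

```text
9.27 [ 0.6074 -0.0387 -0.0018] [-8.3  0.2  6.2]
top [([287.5, 188.0], (np.int32(10), np.int32(11)), [39.5, -34.3]), ([310.5, 188.0], (np.int32(12), np.int32(11)), [38.6, -97.0])]
wrist []
```

The rib is on the fence, at hole x ≈ 39 with an 8 N reaction. I'll ease the pressure and slide the fingers along to the front flange.

>>> step_arm([
  [-2,-8,0,0,0,0],
  [-2,-18,0,0,0,0],
  [-2,-28,0,0,0,0],
  [-2,-38,0,0,0,0],
  [-2,-48,0,0,0,0],
  [-2,-58,0,0,0,0],
  [-2,-68,0,0,0,0],
  [-2,-78,0,0,0,0],
  [-2,-86,0,0,0,0],
  [-2,-94,0,0,0,0],
])

```text
t: 10.2
tcp_pos: [0.6071, 0.0564, -0.0016]
eef_rot: [[1.0, 0.002, 0.0], [0.002, -1.0, 0.0], [0.0, -0.0, -1.0]]
contact_force: [-1.3, -2.2, 1.2]
gripper_width: 0.0
grip_force: 0.4
```

```bash
python3 rib.py
```

```text
10.2 [ 0.6071  0.0564 -0.0016] [-1.3 -2.2  1.2]
top []
wrist [([515.0, 280.0], (np.int32(37), np.int32(35)), [36.1, -156.4]), ([436.0, 288.5], (np.int32(49), np.int32(38)), [36.3, -93.2])]
```

>>> step_arm([
  [0,-9,0,0,0,0],
  [0,-18,0,0,0,0],
  [0,-27,0,0,0,0],
  [0,-36,0,0,0,0],
  [0,-45,0,0,0,0],
  [0,-54,0,0,0,0],
  [0,-63,0,0,0,0],
  [0,-72,0,0,0,0],
  [0,-81,0,0,0,0],
  [0,-90,0,0,0,0],
])

```text
t: 11.13
tcp_pos: [0.6068, 0.1463, -0.0016]
eef_rot: [[1.0, 0.002, 0.0], [0.002, -1.0, 0.0], [0.0, -0.0, -1.0]]
contact_force: [0.3, -1.1, -1.2]
gripper_width: 0.0001
grip_force: 0.4
```

```bash
python3 rib.py
```

```text
11.13 [ 0.6068  0.1463 -0.0016] [ 0.3 -1.1 -1.2]
top []
wrist [([515.0, 280.0], (np.int32(37), np.int32(35)), [36.1, -65.6]), ([436.0, 288.5], (np.int32(49), np.int32(38)), [36.3, -2.5])]
```

Identical in the tool view, so the rib is following and still parallel. About 97 mm remain.

>>> step_arm([
  [0,-9,0,0,0,0],
  [0,-18,0,0,0,0],
  [0,-27,0,0,0,0],
  [0,-36,0,0,0,0],
  [0,-45,0,0,0,0],
  [0,-54,0,0,0,0],
  [0,-63,0,0,0,0],
  [0,-72,0,0,0,0],
  [0,-80,0,0,0,0],
  [0,-85,0,0,0,0],
])

```text
t: 12.07
tcp_pos: [0.6065, 0.2321, -0.0016]
eef_rot: [[1.0, 0.003, 0.0], [0.003, -1.0, 0.001], [0.0, -0.001, -1.0]]
contact_force: [-0.6, -0.1, 0.1]
gripper_width: 0.0001
grip_force: 0.5
```

>>> step_arm([
  [0.5,-3,0,0,0,0],
  [1,-6,0,0,0,0],
  [1,-9,0,0,0,0],
  [1,-11,0,0,0,0],
  [1,-12,0,0,0,0],
])

```text
t: 12.48
tcp_pos: [0.6066, 0.2388, -0.0017]
eef_rot: [[1.0, -0.0, -0.003], [-0.0, -1.0, -0.005], [-0.003, 0.005, -1.0]]
contact_force: [-5.2, -7.7, 6.6]
gripper_width: 0.0002
grip_force: 6.3
```

```bash
python3 rib.py
```

```text
12.48 [ 0.6066  0.2388 -0.0017] [-5.2 -7.7  6.6]
top []
wrist [([514.0, 279.0], (np.int32(37), np.int32(35)), [35.9, 24.9]), ([436.0, 288.0], (np.int32(49), np.int32(37)), [36.1, 87.4])]
```

There is contact at about 6 mm short of the expected place. It could be the gripper meeting the stop rather than the rib, so I'll withdraw and look.

>>> step_arm([
  [-8,10,0,0,0,0],
  [-14,18,-10,0,0,0],
  [-14,18,-45,0,0,0],
  [-14,18,-80,0,0,0],
  [-20,50,-110,0,0,0],
  [-40,80,-130,0,0,0],
  [-60,90,-150,0,0,0],
  [-60,90,-150,0,0,0],
  [-60,90,-150,0,0,0],
])

```text
t: 13.33
tcp_pos: [0.5483, 0.1513, 0.1507]
eef_rot: [[1.0, -0.0, 0.004], [-0.0, -1.0, 0.001], [0.004, -0.001, -1.0]]
contact_force: [-0.4, 0.5, 0.2]
gripper_width: -0.0003
grip_force: 0.0
```

```bash
python3 rib.py; python3 - <<'E'
from h import *
s=env.observe(); print(s['tcp_pos'],s['eef_rot'])
a=cv2.resize(env.camera('wrist')[90:300,20:440,::-1],(800,400),interpolation=cv2.INTER_CUBIC)
cv2.imwrite('pics/w5.png',a)
E
```

```text
13.33 [0.5483 0.1513 0.1507] [-0.4  0.5  0.2]
top []
wrist [([286.5, 144.0], (np.int32(36), np.int32(35)), [39.7, 88.4]), ([220.5, 145.0], (np.int32(34), np.int32(35)), [39.6, 150.4]), ([352.5, 145.0], (np.int32(34), np.int32(35)), [39.5, 26.2])]
[0.5480624  0.15263175 0.14871988] [[ 9.99997561e-01  2.03303188e-03  8.62815173e-04]
 [ 2.03256921e-03 -9.99997790e-01  5.36766755e-04]
 [ 8.63904531e-04 -5.35011714e-04 -9.99999484e-01]]
```

View pics/w5.png

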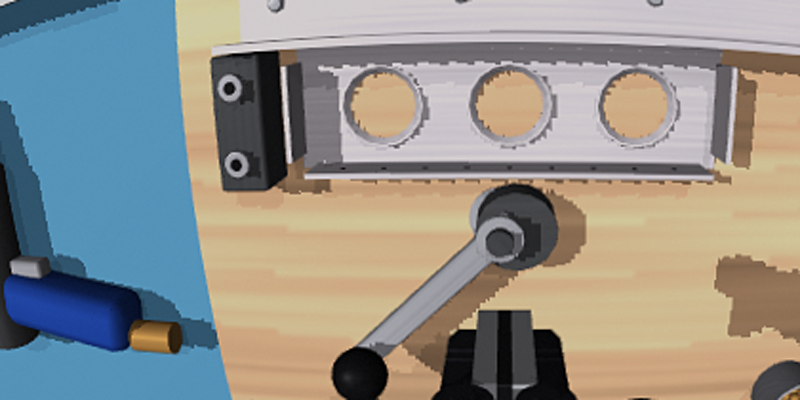

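The picture shows the rib parallel on the fence with its three holes at jig x ≈ 39.6. A gap of about 6 mm remains between its end (290,115) and the stop (275,120). The lever is untouched and the bystanders are in place. I'll push the remaining 6-7 mm from outside the rear end.

>>> step_arm([
  [14,40,0,0,0,0],
  [28,80,0,0,0,0],
  [42,120,0,0,0,0],
  [42,133,10,0,0,0],
  [42,133,50,0,0,0],
  [42,133,90,0,0,0],
  [42,133,120,0,0,0],
  [42,133,140,0,0,0],
  [42,133,148,0,0,0],
  [42,133,150,0,0,0],
])

```text
t: 14.32
tcp_pos: [0.5886, 0.0199, -0.0042]
eef_rot: [[1.0, 0.003, -0.004], [0.003, -1.0, 0.0], [-0.004, -0.0, -1.0]]
contact_force: [-0.9, -0.1, -0.2]
gripper_width: -0.0
grip_force: 0.0
```

>>> step_arm([
  [0,-3,0,0,0,0],
  [0,-6,0,0,0,0],
  [0,-9,0,0,0,0],
  [0,-11,0,0,0,0],
  [0,-13,0,0,0,0],
  [0,-14,0,0,0,0],
])

```text
t: 14.82
tcp_pos: [0.5907, 0.0333, -0.0007]
eef_rot: [[1.0, 0.002, 0.002], [0.002, -1.0, -0.0], [0.002, 0.0, -1.0]]
contact_force: [-0.2, -2.0, 1.5]
gripper_width: -0.0002
grip_force: 0.8
```

>>> step_arm([
  [0,-1,0,0,0,0],
  [0,-2,0,0,0,0],
  [0,-3,0,0,0,0],
  [0,-4,0,0,0,0],
  [0,-5,0,0,0,0],
])

```text
t: 15.23
tcp_pos: [0.59, 0.0383, -0.0016]
eef_rot: [[1.0, 0.002, -0.0], [0.002, -1.0, -0.0], [-0.0, 0.0, -1.0]]
contact_force: [-0.3, -1.2, 2.3]
gripper_width: 0.0002
grip_force: 0.8
```

>>> step_arm([
  [0,-1,0,0,0,0],
  [0,-2,0,0,0,0],
  [0,-3,0,0,0,0],
  [0,-3,0,0,0,0],
])

```text
t: 15.57
tcp_pos: [0.59, 0.0411, -0.0016]
eef_rot: [[1.0, 0.002, -0.0], [0.002, -1.0, -0.0], [-0.0, 0.0, -1.0]]
contact_force: [-0.2, -2.8, 2.1]
gripper_width: -0.0001
grip_force: 1.3
```

```bash
python3 rib.py
```

```text
15.57 [ 0.59    0.0411 -0.0016] [-0.2 -2.8  2.1]
top [([239.5, 189.0], (np.int32(10), np.int32(11)), [38.5, 96.5])]
wrist [([85.5, 257.5], (np.int32(44), np.int32(48)), [38.4, 98.4]), ([179.5, 262.5], (np.int32(56), np.int32(52)), [38.7, 36.1]), ([46.5, 355.5], (np.int32(94), np.int32(100)), [-59.9, 176.9])]
```

>>> step_arm([
  [0,-1,0,0,0,0],
  [0,-2,0,0,0,0],
  [0,-3,0,0,0,0],
  [0,-3,0,0,0,0],
])

```text
t: 16.0
tcp_pos: [0.59, 0.0412, -0.0016]
eef_rot: [[1.0, -0.0, -0.001], [-0.0, -1.0, -0.003], [-0.001, 0.003, -1.0]]
contact_force: [1.1, -9.1, 3.4]
gripper_width: -0.0
grip_force: 4.3
```

It is stopped solid, with -9 N and no further motion. I'll retract, start turning the wrist for the lever, and check the rib from above.

>>> step_arm([
  [0,10,0,0,0,0],
  [0,16,-10,0,0,0],
  [0,16,-50,0,0,0],
  [0,16,-90,0,0,0],
  [-15,-15,-125,0,0,0],
  [-40,-50,-150,0,0,0],
  [-42,-90,-152,0,0,0],
  [-42,-110,-152,0,0,0],
  [-42,-110,-152,0,0,0],
])

```text
t: 16.75
tcp_pos: [0.5466, 0.1637, 0.153]
eef_rot: [[1.0, 0.012, 0.003], [0.012, -1.0, 0.006], [0.003, -0.006, -1.0]]
contact_force: [0.5, 0.3, -0.4]
gripper_width: 0.0001
grip_force: 0.0
```

```bash
python3 rib.py; python3 -c "
from station import env
s=env.observe();print(s['tcp_pos'],s['q'])"
```

```text
16.75 [0.5466 0.1637 0.153 ] [ 0.5  0.3 -0.4]
top []
wrist [([219.5, 143.0], (np.int32(34), np.int32(35)), [39.5, 160.0]), ([285.0, 143.0], (np.int32(35), np.int32(35)), [39.2, 97.9]), ([350.5, 144.5], (np.int32(34), np.int32(34)), [39.0, 35.8])]
[0.54736851 0.15622569 0.15121874] [-0.16026045  0.37773329 -0.28454475  1.85123182  0.12858467  0.92934261
 -2.06795693]
```

```bash
python3 rib.py; python3 - <<'E'
import numpy as np, m
# lever waypoints in jig -> world
def c(phi,r,d):
    u=np.array([np.cos(phi),np.sin(phi)]);t=np.array([-u[1],u[0]])
    return m.p[:2]+m.rot(m.p[2])@(np.array([-.0195,.09])+r*u-d*t)
print('approach',c(np.deg2rad(134),.048,.0335))
p0=np.deg2rad(134);o=c(p0,.048,.0335)
ux=np.array([np.cos(p0+m.p[2]),np.sin(p0+m.p[2])]); uy=np.array([ux[1],-ux[0]])  # tool x along u, z down
for ph in list(range(134,224,8))+[222,225,228]:
    d=(c(np.deg2rad(ph),.048,.0215)-o)*1e3; print(ph,np.round([d@ux,d@uy]),'turn',round(-np.deg2rad(ph-134),2))
E
```

```text
16.85 [0.5474 0.1562 0.1512] [ 0.3 -0.3 -0.2]
top []
wrist [([278.5, 143.5], (np.int32(36), np.int32(34)), [39.2, 97.8]), ([213.0, 144.5], (np.int32(33), np.int32(34)), [39.2, 159.8]), ([344.5, 144.5], (np.int32(34), np.int32(34)), [38.8, 35.7])]
approach [0.52106911 0.20912612]
134 [  0. -12.] turn -0.0
142 [  3. -19.] turn -0.14
150 [  4. -26.] turn -0.28
158 [  5. -33.] turn -0.42
166 [  4. -41.] turn -0.56
174 [  3. -48.] turn -0.7
182 [  0. -55.] turn -0.84
190 [ -3. -61.] turn -0.98
198 [ -8. -67.] turn -1.12
206 [-13. -73.] turn -1.26
214 [-18. -77.] turn -1.4
222 [-25. -81.] turn -1.54
222 [-25. -81.] turn -1.54
225 [-27. -82.] turn -1.59
228 [-30. -83.] turn -1.64
```

```bash
python3 - <<'E'
from h import *
a=cv2.resize(env.camera('wrist')[95:200,90:300,::-1],(800,400),interpolation=cv2.INTER_CUBIC)
cv2.imwrite('pics/w6.png',a)
E
```

```text
(no output)
```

View pics/w6.png

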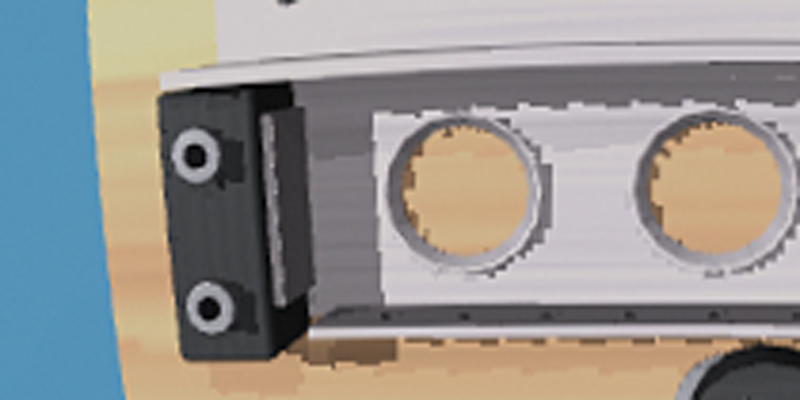

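The rib's end flange at (275,200) is flush on the stop at (265,200), and its long side lies on the fence: home. Next I turn the wrist and go to the lever's outer side.

>>> step_arm([
  [-26,-53,0,0,0,-1.17],
  [-26,-53,0,0,0,-1.17],
  [-26,-53,0,0,0,-1.17],
  [-26,-53,0,0,0,-1.17],
  [-26,-53,0,0,0,-1.17],
  [-26,-53,0,0,0,-1.17],
  [-26,-53,0,0,0,-1.17],
  [-26,-53,0,0,0,-1.17],
  [-26,-53,0,0,0,-1.17],
  [-26,-53,0,0,0,-1.17],
])

```text
t: 17.83
tcp_pos: [0.5221, 0.2051, 0.1499]
eef_rot: [[0.385, 0.923, -0.001], [0.923, -0.385, -0.001], [-0.001, -0.001, -1.0]]
contact_force: [0.2, 0.6, 0.4]
gripper_width: -0.0002
grip_force: 0.0
```

>>> step_arm([
  [0,0,0,0,0,-1.17],
  [0,0,0,0,0,-1.17],
  [0,0,0,0,0,-1.17],
  [0,0,0,0,0,-1.17],
  [0,0,0,0,0,-1.17],
  [0,0,0,0,0,-1.17],
  [0,0,0,0,0,-1.17],
  [0,0,0,0,0,-1.17],
  [0,0,0,0,0,-1.17],
  [0,0,0,0,0,-1.17],
])

```text
t: 18.67
tcp_pos: [0.5221, 0.2051, 0.1498]
eef_rot: [[-0.699, 0.715, -0.001], [0.715, 0.699, -0.001], [0.0, -0.001, -1.0]]
contact_force: [-0.3, 0.5, -0.2]
gripper_width: 0.0002
grip_force: 0.0
```

>>> step_arm([
  [0,0,0,0,0,0],
  [0,0,0,0,0,0],
])

```text
t: 18.83
tcp_pos: [0.522, 0.2057, 0.15]
eef_rot: [[-0.694, 0.72, -0.001], [0.72, 0.694, -0.0], [0.0, -0.001, -1.0]]
contact_force: [-0.0, -0.0, -0.0]
gripper_width: 0.0001
grip_force: 0.0
```

>>> step_arm([
  [5,4,30,0,0,0],
  [5,4,60,0,0,0],
  [5,4,90,0,0,0],
  [5,4,110,0,0,0],
  [5,4,122,0,0,0],
  [5,4,130,0,0,0],
  [5,4,136,0,0,0],
  [5,4,140,0,0,0],
  [5,4,144,0,0,0],
  [5,4,144,0,0,0],
])

```text
t: 19.67
tcp_pos: [0.5214, 0.2136, 0.0065]
eef_rot: [[-0.697, 0.717, 0.001], [0.717, 0.697, 0.0], [-0.0, 0.0, -1.0]]
contact_force: [0.3, 0.2, 0.3]
gripper_width: -0.0
grip_force: 0.0
```

>>> step_arm([
  [0,-6,0,0,0,0],
  [0,-12,0,0,0,0],
  [2,-16,0,0,0,-0.07],
  [3,-19,0,0,0,-0.14],
  [4,-23,0,0,0,-0.21],
  [4,-26,0,0,0,-0.28],
  [5,-30,0,0,0,-0.35],
  [5,-33,0,0,0,-0.42],
  [5,-37,0,0,0,-0.49],
  [4,-41,0,0,0,-0.56],
])

```text
t: 20.5
tcp_pos: [0.4889, 0.1887, 0.0072]
eef_rot: [[-0.972, 0.234, 0.002], [0.234, 0.972, 0.002], [-0.001, 0.002, -1.0]]
contact_force: [-0.9, 3.8, 0.6]
gripper_width: 0.0001
grip_force: 1.4
```

```bash
cat > lev.py <<'E'
from h import *
import m
s=env.observe(); print(s['tcp_pos'],s['contact_force'],s['q'][6])
im=env.camera('top'); k=(im.max(2)<45).astype(np.uint8); k[:205]=0;k[262:]=0;k[:,:185]=0;k[:,300:]=0
n,l,st,ce=cv2.connectedComponentsWithStats(k)
for i in range(1,n):
    if st[i][4]>25:
        j=(cast('top',ce[i],.066)[0,:2]-m.p[:2])@m.rot(m.p[2])*1e3; d=j-[-19.5,91]
        print(st[i],np.round(j),'r',np.hypot(*d),'lever',np.arctan2(d[1],d[0])%6.283-np.deg2rad(130))
E
python3 lev.py
```

```text
[0.48886984 0.18867019 0.00721861] [-0.88513412  3.81500122  0.60505687] 0.2474202536841246
[193 219  24  13  34] [-66. 185.] r 104.65732544159356 lever -0.23973175698567806
[226 237   9  10  65] [-110.  118.] r 94.22167624758264 lever 0.5820808191700011
```

The lever is following, at about 0.58 rad with 4 N. I'll continue the arc.

>>> step_arm([
  [2,-5,0,0,0,-0.1],
  [3.5,-10,0,0,0,-0.2],
  [4.5,-15,0,0,0,-0.3],
  [5,-20,0,0,0,-0.4],
  [5,-26,0,0,0,-0.5],
  [4,-31,0,0,0,-0.6],
  [3,-36,0,0,0,-0.7],
  [1,-41,0,0,0,-0.8],
  [-1,-46,0,0,0,-0.9],
])

```text
t: 21.3
tcp_pos: [0.478, 0.1438, 0.007]
eef_rot: [[-0.787, -0.616, -0.0], [-0.616, 0.787, 0.002], [-0.001, 0.001, -1.0]]
contact_force: [-4.0, 6.2, 1.9]
gripper_width: -0.0002
grip_force: 4.1
```

```bash
python3 lev.py
```

```text
[0.47797265 0.14376736 0.00695644] [-4.03669758  6.22384605  1.9177786 ] 1.0849554291196635
[214 224  28  15  72] [-84. 121.] r 70.91399488042073 lever 0.43920373205338326
```

>>> step_arm([
  [1,-2,0,0,0,-0.03],
  [1,-4,0,0,0,-0.06],
  [2,-6,0,0,0,-0.09],
  [2,-8,0,0,0,-0.1],
  [2,-9,0,0,0,-0.1],
  [2,-9,0,0,0,-0.1],
])

```text
t: 21.85
tcp_pos: [0.4794, 0.1382, 0.0068]
eef_rot: [[-0.724, -0.69, -0.004], [-0.69, 0.724, 0.005], [-0.001, 0.006, -1.0]]
contact_force: [-9.5, 9.9, 3.7]
gripper_width: -0.0
grip_force: 6.6
```

>>> step_arm([
  [0,-2,0,0,0,0],
  [0,-4,0,0,0,0],
  [0,-6,0,0,0,0],
  [0,-6,0,0,0,0],
])

```text
t: 22.18
tcp_pos: [0.4803, 0.1368, 0.0068]
eef_rot: [[-0.722, -0.692, -0.007], [-0.692, 0.722, 0.008], [-0.0, 0.011, -1.0]]
contact_force: [-17.3, 15.3, 5.5]
gripper_width: 0.0
grip_force: 11.7
```

Rigid at 23 N, so this is the hard stop. I'll withdraw and check the lever and rib.

>>> step_arm([
  [0,10,0,0,0,0],
  [0,24,0,0,0,0],
  [0,26,-30,0,0,0],
  [0,26,-70,0,0,0],
  [0,26,-110,0,0,0],
  [0,26,-150,0,0,0],
  [0,26,-190,0,0,0],
  [0,26,-200,0,0,0],
  [0,26,-200,0,0,0],
  [0,26,-200,0,0,0],
])

```text
t: 23.02
tcp_pos: [0.4692, 0.1482, 0.2063]
eef_rot: [[-0.726, -0.687, 0.001], [-0.687, 0.726, -0.002], [0.0, -0.002, -1.0]]
contact_force: [-0.1, -0.4, -0.9]
gripper_width: -0.0001
grip_force: 0.0
```

>>> step_arm([
  [30,30,0,0,0,0],
  [60,60,0,0,0,0],
  [90,60,0,0,0,0],
  [90,60,0,0,0,0],
  [90,60,0,0,0,0],
])

```text
t: 23.43
tcp_pos: [0.3614, 0.1272, 0.2054]
eef_rot: [[-0.728, -0.685, 0.001], [-0.685, 0.728, -0.007], [0.004, -0.005, -1.0]]
contact_force: [0.8, 0.3, -0.0]
gripper_width: -0.0002
grip_force: 0.0
```

```bash
python3 lev.py; python3 rib.py; python3 - <<'E'
from h import *
import m
s=env.observe(); im=env.camera('wrist'); k=(im.max(2)<40).astype(np.uint8)
n,l,st,ce=cv2.connectedComponentsWithStats(k)
for i in range(1,n):
    if st[i][4]>60:
        j=(wcast(ce[i],.066,s['tcp_pos'],s['eef_rot'])[0,:2]-m.p[:2])@m.rot(m.p[2])*1e3
        d=j-[-19.5,92]; print(st[i],np.round(j),np.hypot(*d),np.arctan2(d[1],d[0])%6.283-np.deg2rad(130))
E
```

```text
[0.36137829 0.12719863 0.20536514] [ 0.78170249  0.26750503 -0.03333531] 1.692541639143615
[261 229   9  10  67] [-90.  28.] r 94.5104074781216 lever 1.6068011956316965
23.48 [0.3625 0.1287 0.2058] [-0.1 -0.1 -0.2]
top [([239.0, 188.5], (np.int32(11), np.int32(12)), [39.9, 97.9]), ([262.0, 188.0], (np.int32(11), np.int32(11)), [40.4, 35.2])]
wrist []
[181 212  25  25 490] [-89.  29.] 93.66101134271973 1.6036723427723274
[   74   253   422   167 40448] [ -9. 237.] 145.41781225957845 -0.7731379073330564
[552 269   7  44 187] [-357.  493.] 524.0133357785954 0.0021459293986536565
[209 272  10  19  91] [-51.  88.] 31.4886935359332 1.0045761683834002
```

The lever reads 1.60 rad in both views. The rib is still home, with hole positions unchanged, and the arm is clear.

```bash
python3 -c "
from station import env
print(env.hand_in())"
```

```text
the job is handed in; nothing more can be done
None
```

The job is handed in: the rib is flat against the fence and its end is on the stop. The lever is at about 1.60 rad, the bystanders were not touched, and it took about 23.5 s; no verdict came back.

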